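# Stroke-test two syringe-pump slides and collar the one that binds

## Robot

A 6-joint arm with a two-finger parallel gripper is mounted at the origin on the work surface. World frame = base frame: x ahead of the robot, y to its left, z up, the work surface at z = 0. Lengths are in mm, angles in rad, forces in N, time in s.
With the tool pointing down it reaches from about 275 to 1000 mm from the base axis. Payload 8.4 kg.
Tool frame: the origin (TCP) lies midway between the tips of the shut fingers; the grasp point (between the pads) lies hold_point_z behind it (hold_point_z is the distance from the TCP to the grasp point, in mm); z points along the fingers, y is the line along which they close (so a half turn about z gives the same grasp; the last joint's range is limited). The gripper opens to 85 mm and grips with 20 to 120 N. Pads are 22 mm wide; open, the fingers measure 114 mm over their backs; the gripper's body (76 mm by 85 mm) begins 54 mm behind the grasp point. The pads swing forward as they close: fully open they stand 13 mm farther back than shut.
Start: joints at [-1.345, 0.353, 1.633, -0, 1.155, -0.002], TCP at [141.145, -608.856, 231.281] pointing down, gripper open.
Joint ranges: [-2.63, 2.63], [-0.92, 2.1], [0.06, 2.66], [-1.3, 4.44], [0, 2.69], [-3.02, 3.02]. Speed limits (rad/s): [2.22, 2.22, 2.79, 3.14, 3.14, 3.14].

## Interface

Orientations are given as a unit quaternion [w, x, y, z].
In Python, from station import get_state, capture, calibration, close_job, hold_point_z gives the robot as it stands.
- The arm moves only by the tool drive_tool, never from a script. Its argument "series" is a list of rows, each a list of 7 numbers: the shift along the world's x, y, z in units of 50 mm (1.0 is 50 mm), then the turn, a rotation vector about the world's x, y, z in units of 8 degrees (1.0 is 8 degrees), then the opening, from 0 (shut) to 1 (fully open). In form: [[tx, ty, tz, wx, wy, wz, claw], ...]. A call has 1 to 8 rows; each row shifts and turns the commanded pose from where the row before left it; what a row does not reach is not made up. A row lasts 1/10 s, in which the tool goes at most 50 mm and 8.59 degrees, less where a joint would pass 70% of its speed; a pose out of reach is approached as far as the arm can. A call with a number of a shift or a turn outside -1 to 1 is refused whole. A call with a gripper value outside its range is refused whole. The fingers move at their own pace and stop on an object; "force" is the grip in N (left out, the last holds). Time passes only in rows, so rows that do not move let the fingers close. It gives the time, the measured TCP pose, the force, the opening and the grip force at its end, in the units of the state.
- get_state(): the state, without advancing time (a new reading comes with each control period).
- capture(name): name is "scene" or "top"; returns the picture (384x512x3 uint8, blue, green, red); there is no depth.
- calibration(name): a dict with "fovy" (degrees; the focal length in pixels is half the picture's height over the tangent of half this angle, whatever the lens; pixels are square), "cx", "cy" (the principal point, pixels), "R" (3x3) and "t" (3): a world point X has camera coordinates R X + t. Camera axes: x right, y down, z forward; pixel columns grow to the right and rows downward; lengths in mm; the calibration is good to about 2 mm. A picture is of the moment at which its call begins. calibration takes no time and is no camera call.
- close_job(): hands the job in; it is judged then, once.
The state is a dict: "time_s": time; "q": joint angles; "qd": joint speeds; "effort": joint torques, N m; "eef_pos": TCP position; "tcp_rot": TCP orientation; "ft_force": force on the tool from outside, world axes, zero at the start; "torque": the same for the moment, N m; "opening": finger opening in mm; "finger_force": force on a finger pad.
Only numpy, scipy, OpenCV 4.12 (cv2) and the standard library are available. Lean on these libraries where they do the work, as an engineer would, in place of code of your own. Each camera call takes 0.05 s, during which the arm holds its last target. There are 200 camera calls.

## Task

Test the two motor-driven slides lying on the bench: push each black carriage by its post away from its motor, as far along its rail as it will go. One runs the whole way to the end block, the other jams part-way. Leave both carriages as far out as they go, and reject the jammed one by slipping the large open lock-out collar down over its post until it sits flat on the carriage.

Things in the scene. Friction and masses are not known exactly. Their poses are not given: they have to be found in the camera images.
- post_a (a point): Centre of the foot of the round steel post (14 mm across, 42 mm tall, tip 94 mm above the bench) in the middle of carriage A. The carriage is black, 60 long, 70 wide, its flat top (where this point lies) 52 mm above the bench. Moves with the carriage; x points along the travel, from motor to end block, roughly away from the robot; z up. Fingers fit beside the post above the carriage.
- slide_a (a joint): Travel of carriage A in m: 0 at the motor (post then 41 mm ahead of the motor's front plate), growing towards the end block; starts at 0 to 0.02. A sound slide reaches 0.130, all but touching the end block; the jammed one stops dead more than 40 mm short of that and at least 40 mm past its start. Takes about 3 N to move, stays where it is left.
- post_b (a point): The same point on slide B. The slides look alike and lie side by side, in either order, each at its own small angle. Each is fixed to the bench: aluminium base 300 x 80 x 12 mm, black motor 56 mm square (top 70 mm above the bench) at the end nearer the robot, aluminium end block (top 46 mm above the bench) at the far end.
- slide_b (a joint): Travel of carriage B in m, with the same meaning as slide_a. The jamming slide may lie on the left or on the right; it can be told only by trying.
- collar: Lock-out collar: plain aluminium ring lying flat on the bench beside the slides, 50 mm outside, open hole 32 mm, 20 mm high, 60 g, loose. Origin: centre of its underside; z is its axis. Not to be used: a solid aluminium disc of the same 50 mm, without a hole, and a smaller ring, 34 mm across, whose 10 mm hole is too small for the post.
Not all that is in view belongs to the job. What is shaped like the collar but green, purple or turquoise is not meant.

How it is judged:
By the outcome, as a careful person would: the job done as asked, in the order asked, and still so for the second after the job is handed in, with the robot touching nothing.
It also fails if it takes over 56 s, if anything falls off the work surface, if the arm or the gripper's body presses on something with over 40 N, if the wrist force passes 120 N, or if a joint passes its speed limit or range.

## Working session

There is one attempt and no reset: what is moved stays moved. The work goes in short steps, Python scripts to look and compute and a tool call to move; the robot and the scene stay as the last step left them, time stands still between calls to the robot, and variables do not carry over. Pictures are saved under pics/ and viewed, at most 10 in all, crops included, and the job is handed in when it is done.

Besides the shell and the picture viewer there is one more tool, called after "Call:" by a JSON object that holds its "name" and its "arguments". drive_tool: Moves the arm, as the interface text tells. Shifts and turns lie within -1 to 1; 1 stands for 50 mm of shift or 8 degrees of turn. Its arguments: {"type":"object","properties":{"series":{"type":"array"},"force":{"type":"number"}},"required":["series"]}

```bash
mkdir -p pics
python3 - <<'E'
from station import *
import cv2,numpy as np
for n in("scene","top"):
    im=capture(n);cv2.imwrite(f"pics/{n}0.png",im)
    c=calibration(n);print(n,c)
a=cv2.imread("pics/scene0.png");b=cv2.imread("pics/top0.png")
s=get_state();print(s, hold_point_z)
E
```

```text
scene {'fovy': 49.74303683141845, 'cx': 257.5920225885025, 'cy': 202.57826709145942, 'R': array([[-0.74622485,  0.66530962, -0.0226183 ],
       [ 0.35773561,  0.37212632, -0.85647372],
       [-0.56140334, -0.64721334, -0.51569485]]), 't': array([ 378.701816  , -109.16200992, 1335.03454174])}
top {'fovy': 49.19159701782422, 'cx': 259.77697187196554, 'cy': 191.41881555161942, 'R': array([[ 0.01409174, -0.99960731, -0.02422091],
       [-0.9847818 , -0.00967814, -0.1735256 ],
       [ 0.17322304,  0.02629759, -0.98453147]]), 't': array([-36.96607387, 498.6782176 , 866.45041738])}
{'time_s': 0.1, 'q': array([-1.34539280e+00,  3.53589695e-01,  1.63407065e+00, -1.73808990e-05,
        1.15521920e+00, -2.37745118e-03]), 'qd': array([ 0.00070144, -0.00044148, -0.00157612,  0.00036297, -0.00091472,
        0.00131004]), 'effort': array([-3.98218790e-04, -6.06355977e+01, -3.42819965e+01,  4.27797522e-05,
        3.97749638e-03,  3.61969023e-05]), 'eef_pos': array([ 141.04504435, -608.42417218,  230.62535758]), 'tcp_rot': array([-6.38561667e-04,  9.93520881e-01,  1.13647902e-01, -7.95027541e-05]), 'ft_force': array([ 0.22957192,  0.75606764, -0.14147529]), 'torque': array([-0.03799609,  0.00726805,  0.02294917]), 'finger_force': 0.0, 'opening': 85.11161615547408} 18.700000000000003
```

View pics/top0.png

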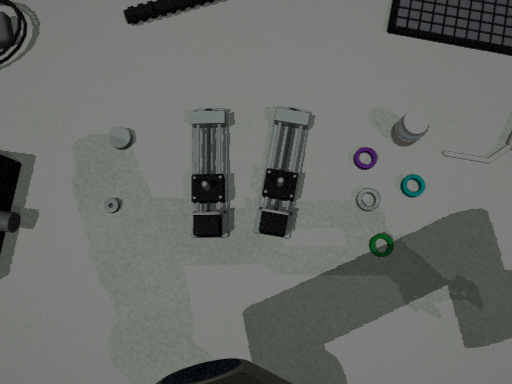

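View pics/scene0.png

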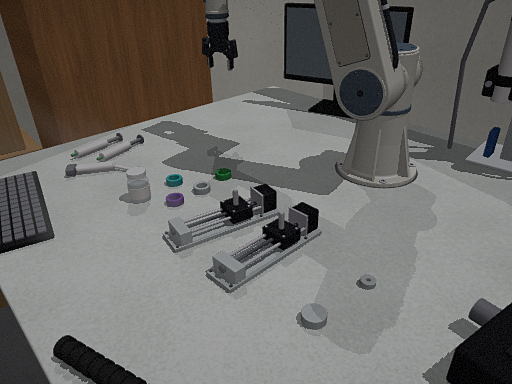

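Top view: slides at columns ~210 and ~285. The plain ring with an open hole is at (368,199). The other round things are purple (365,158), turquoise (413,186), green (381,245), the solid disc (121,138) and the small ring (112,205). The collar that fits is the grey one at (368,199); I'll confirm it in an enlarged crop along with the posts.

```bash
cat > h.py <<'E'
import numpy as np
from station import *
def ray(n,u,v,z):
    c=calibration(n);f=192/np.tan(np.radians(c['fovy']/2));R=np.array(c['R']);t=np.array(c['t'])
    o=-R.T@t;d=R.T@np.array([(u-c['cx'])/f,(v-c['cy'])/f,1.]);return (o+d*(z-o[2])/d[2]).round(1)
def proj(n,X):
    c=calibration(n);f=192/np.tan(np.radians(c['fovy']/2));p=np.array(c['R'])@X+c['t'];return (f*p[:2]/p[2]+[c['cx'],c['cy']]).round(1)
E
python3 - <<'E'
import cv2,numpy as np
b=cv2.imread("pics/top0.png");s=cv2.imread("pics/scene0.png")
r=lambda i,x,y,w,h,k:cv2.resize(i[y:y+h,x:x+w],None,fx=k,fy=k,interpolation=cv2.INTER_CUBIC)
# top: slides crop x180-320,y100-240 at 4 => 560x560 ; ring crop
A=r(b,180,100,140,140,4)
B=np.vstack([r(b,340,171,56,56,4),r(s,182,167,40,40,5.6)]);B=np.vstack([B,np.zeros((560-B.shape[0],224,3),np.uint8)])
cv2.imwrite("pics/c1.png",np.hstack([A,B]))
E
```

```text
(no output)
```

View pics/c1.png

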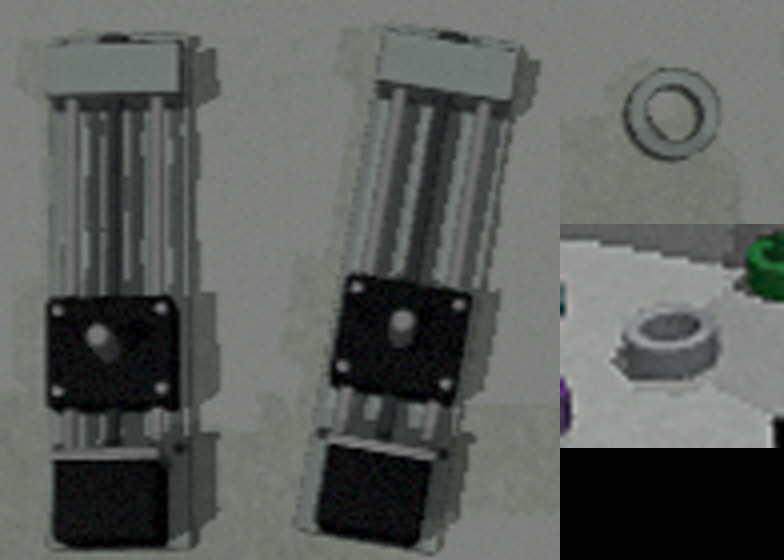

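Run:
```python
from h import *
P=lambda x,y,z:ray("top",180+(x+.5)/4-.5,100+(y+.5)/4-.5,z)
for n,c,t,e in(("L",(109.5,349),(97,335),(113.5,68)),("R",(401.3,335.5),(402,321),(449,66))):
    C=P(*c,52);T=P(*t,94);E=P(*e,46);print(n,C,T,E,np.degrees(np.arctan2(*(E-C)[1::-1])),np.hypot(*(E-C)[:2]))
print("ring",ray("top",368.1,199,20),ray("scene",201.8,185,20))
```

```text
L [506.4  82.8  52. ] [505.8  83.   94. ] [667.5  87.3  46. ] 1.6000247151477374 161.16283690727218
R [515.3 -74.4  52. ] [514.6 -73.8  94. ] [ 669.6 -100.2   46. ] -9.492427175575207 156.44209791485162
ring [ 488.5 -269.4   20. ] [ 487.9 -269.4   20. ]
```

The enlarged crop confirms the plain ring with a large open hole. Both cameras agree on it, at about (488,-269). First move: to behind the right slide's post, fingers shut.

Call:
{"name": "drive_tool", "arguments": {"series": [[0.424,0.675,0,0,0,-0.176,0],[0.424,0.675,0,0,0,-0.176,0],[0.424,0.675,0,0,0,-0.176,0],[0.424,0.675,0,0,0,-0.176,0],[0.424,0.675,0,0,0,-0.176,0],[0.424,0.675,0,0,0,-0.176,0],[0.424,0.675,0,0,0,-0.176,0],[0.424,0.675,0,0,0,-0.176,0]]}}

```text
time_s: 0.9
eef_pos: [311.2, -337.3, 231.1]
tcp_rot: [-0.0, 1.0, 0.015, -0.0]
ft_force: [0.5, -0.4, 0.1]
opening: 0.1
finger_force: 0.0
```

Call:
{"name": "drive_tool", "arguments": {"series": [[0.424,0.675,0,0,0,-0.176,0],[0.424,0.675,0,0,0,-0.176,0],[0.424,0.675,0,0,0,-0.176,0],[0.424,0.675,0,0,0,-0.176,0],[0.424,0.675,0,0,0,-0.176,0],[0.424,0.675,0,0,0,-0.176,0],[0.424,0.675,0,0,0,-0.176,0],[0.424,0.675,0,0,0,-0.176,0]]}}

```text
time_s: 1.7
eef_pos: [480.8, -67.2, 231.2]
tcp_rot: [0.0, 0.997, -0.083, -0.0]
ft_force: [0.1, -0.6, 0.4]
opening: -0.0
finger_force: 0.0
```

Call:
{"name": "drive_tool", "arguments": {"series": [[0,0,-0.4,0,0,0,0],[0,0,-0.4,0,0,0,0],[0,0,-0.4,0,0,0,0],[0,0,0,0,0,0,0]]}}

```text
time_s: 2.1
eef_pos: [478.4, -68.4, 168.9]
tcp_rot: [-0.0, 0.997, -0.082, -0.002]
ft_force: [0.1, -0.4, 1.4]
opening: 0.1
finger_force: 0.0
```

Call:
{"name": "drive_tool", "arguments": {"series": [[0,0,-0.4,0,0,0,0],[0,0,-0.4,0,0,0,0],[0,0,-0.4,0,0,0,0],[0,0,-0.4,0,0,0,0],[0,0,-0.3,0,0,0,0],[0,0,0,0,0,0,0],[0,0,0,0,0,0,0]]}}

```text
time_s: 2.8
eef_pos: [480.7, -69.0, 77.0]
tcp_rot: [-0.0, 0.997, -0.083, 0.0]
ft_force: [0.1, 0.0, -0.5]
opening: -0.0
finger_force: 0.0
```

Run:
```python
from h import *
import cv2
im=capture("top");s=capture("scene")
r=lambda i,x,y,w,h,k:cv2.resize(i[y:y+h,x:x+w],None,fx=k,fy=k)
cv2.imwrite("pics/c2.png",np.hstack([r(im,220,110,100,140,4),r(s,200,140,100,140,4)[:560]]))
```

```text
(no output)
```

View pics/c2.png

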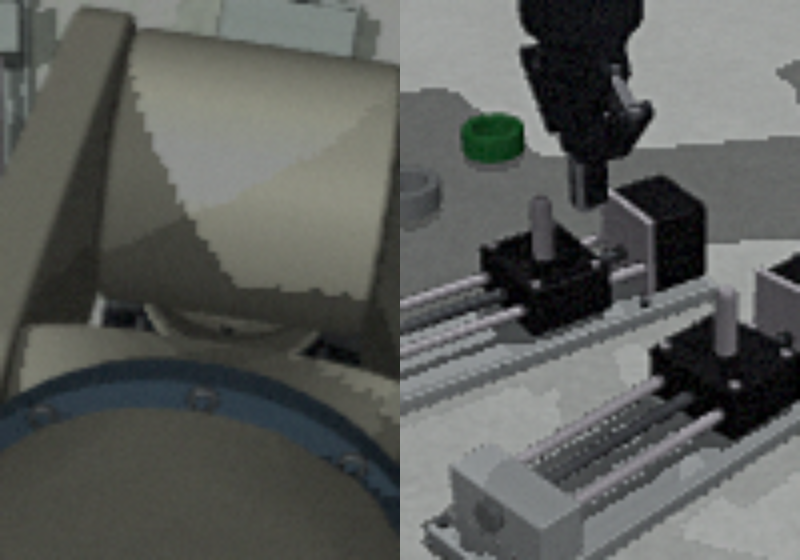

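The shut fingertips stand behind the right post, at crop (590,200), and are clear of the motor. Now pushing.

Call:
{"name": "drive_tool", "arguments": {"series": [[0.118,-0.02,0,0,0,0,0],[0.118,-0.02,0,0,0,0,0],[0.118,-0.02,0,0,0,0,0],[0.118,-0.02,0,0,0,0,0],[0.118,-0.02,0,0,0,0,0],[0.118,-0.02,0,0,0,0,0],[0.118,-0.02,0,0,0,0,0],[0.118,-0.02,0,0,0,0,0]]}}

```text
time_s: 3.7
eef_pos: [527.9, -76.9, 76.2]
tcp_rot: [-0.0, 0.997, -0.083, -0.0]
ft_force: [-3.2, 1.9, 1.5]
opening: -0.0
finger_force: 1.8
```

Call:
{"name": "drive_tool", "arguments": {"series": [[0.06,-0.01,0,0,0,0,0],[0.06,-0.01,0,0,0,0,0],[0.04,-0.0067,0,0,0,0,0],[0.04,-0.0067,0,0,0,0,0],[0.04,-0.0067,0,0,0,0,0],[0.04,-0.0067,0,0,0,0,0]]}}

```text
time_s: 4.3
eef_pos: [541.5, -79.2, 76.2]
tcp_rot: [-0.0, 0.997, -0.083, -0.0]
ft_force: [-3.3, 1.8, 0.7]
opening: 0.4
finger_force: 1.6
```

Call:
{"name": "drive_tool", "arguments": {"series": [[0.04,-0.0067,0,0,0,0,0],[0.04,-0.0067,0,0,0,0,0],[0.04,-0.0067,0,0,0,0,0],[0.04,-0.0067,0,0,0,0,0]]}}

```text
time_s: 4.7
eef_pos: [547.9, -80.2, 76.0]
tcp_rot: [-0.0, 0.997, -0.083, -0.002]
ft_force: [-14.0, 3.8, 8.2]
opening: -0.0
finger_force: 6.9
```

Call:
{"name": "drive_tool", "arguments": {"series": [[0.03,-0.005,0,0,0,0,0],[0,0,0,0,0,0,0]]}}

```text
time_s: 4.9
eef_pos: [547.9, -80.3, 75.9]
tcp_rot: [-0.0, 0.997, -0.083, -0.003]
ft_force: [-13.7, 2.6, 8.6]
opening: 0.4
finger_force: 6.9
```

Call:
{"name": "drive_tool", "arguments": {"series": [[0.1,-0.017,0,0,0,0,0],[0,0,0,0,0,0,0]]}}

```text
time_s: 5.1
eef_pos: [548.2, -80.6, 75.0]
tcp_rot: [-0.0, 0.997, -0.083, -0.008]
ft_force: [-28.9, 5.0, 18.7]
opening: 0.2
finger_force: 14.7
```

It stopped dead at 29 N about 52 mm along, so the right slide is the jammed one. Backing off and going to the left slide.

Call:
{"name": "drive_tool", "arguments": {"series": [[-0.2,0.033,0,0,0,0,0],[-0.2,0.033,0,0,0,0,0],[0,0,0.45,0,0,0,0],[0,0,0.45,0,0,0,0],[-0.3,0.8,0,0,0,0.35,0],[-0.3,0.8,0,0,0,0.35,0],[-0.3,0.8,0,0,0,0.35,0],[-0.3,0.8,0,0,0,0.35,0]]}}

```text
time_s: 5.9
eef_pos: [476.4, 82.9, 121.9]
tcp_rot: [-0.0, 1.0, 0.016, 0.002]
ft_force: [0.4, 0.3, -0.4]
opening: 0.1
finger_force: 0.0
```

Call:
{"name": "drive_tool", "arguments": {"series": [[0,0,0,0,0,0,0],[0,0,0,0,0,0,0]]}}

```text
time_s: 6.1
eef_pos: [476.7, 82.4, 121.7]
tcp_rot: [-0.0, 1.0, 0.016, 0.001]
ft_force: [0.1, -0.4, -0.4]
opening: 0.2
finger_force: 0.0
```

Call:
{"name": "drive_tool", "arguments": {"series": [[-0.11,0,-0.3,0,0,0,0],[0,0,-0.3,0,0,0,0],[0,0,-0.3,0,0,0,0],[0,0,0,0,0,0,0]]}}

```text
time_s: 6.5
eef_pos: [470.3, 80.3, 75.0]
tcp_rot: [0.0, 1.0, 0.014, -0.001]
ft_force: [-0.0, -0.5, 0.2]
opening: 0.1
finger_force: 0.0
```

Call:
{"name": "drive_tool", "arguments": {"series": [[0.13,0.004,0,0,0,0,0],[0.13,0.004,0,0,0,0,0],[0.13,0.004,0,0,0,0,0],[0.13,0.004,0,0,0,0,0],[0.13,0.004,0,0,0,0,0],[0.13,0.004,0,0,0,0,0],[0.13,0.004,0,0,0,0,0],[0.13,0.004,0,0,0,0,0]]}}

```text
time_s: 7.3
eef_pos: [523.0, 83.3, 76.3]
tcp_rot: [-0.0, 1.0, 0.015, -0.0]
ft_force: [-3.7, -0.9, 3.7]
opening: 0.1
finger_force: 1.8
```

Call:
{"name": "drive_tool", "arguments": {"series": [[0.08,0.002,0,0,0,0,0],[0.08,0.002,0,0,0,0,0],[0.08,0.002,0,0,0,0,0],[0.08,0.002,0,0,0,0,0]]}}

```text
time_s: 7.7
eef_pos: [538.8, 83.8, 76.3]
tcp_rot: [-0.0, 1.0, 0.015, -0.0]
ft_force: [-3.2, 0.4, 1.1]
opening: -0.1
finger_force: 1.7
```

Call:
{"name": "drive_tool", "arguments": {"series": [[0.1,0.003,0,0,0,0,0],[0.1,0.003,0,0,0,0,0],[0.1,0.003,0,0,0,0,0],[0.1,0.003,0,0,0,0,0],[0.1,0.003,0,0,0,0,0],[0.1,0.003,0,0,0,0,0],[0.1,0.003,0,0,0,0,0],[0.1,0.003,0,0,0,0,0]]}}

```text
time_s: 8.5
eef_pos: [579.0, 84.9, 76.3]
tcp_rot: [-0.0, 1.0, 0.015, 0.0]
ft_force: [-3.6, 1.9, 1.3]
opening: -0.5
finger_force: 1.8
```

Call:
{"name": "drive_tool", "arguments": {"series": [[0.06,0.002,0,0,0,0,0],[0.06,0.002,0,0,0,0,0],[0.06,0.002,0,0,0,0,0],[0.06,0.002,0,0,0,0,0]]}}

```text
time_s: 8.9
eef_pos: [590.7, 85.3, 76.3]
tcp_rot: [-0.0, 1.0, 0.015, -0.0]
ft_force: [-4.2, 2.8, 1.6]
opening: -0.1
finger_force: 1.8
```

Call:
{"name": "drive_tool", "arguments": {"series": [[0.05,0.001,0,0,0,0,0],[0.05,0.001,0,0,0,0,0],[0.05,0.001,0,0,0,0,0],[0.05,0.001,0,0,0,0,0]]}}

```text
time_s: 9.3
eef_pos: [600.7, 85.4, 76.2]
tcp_rot: [0.0, 1.0, 0.015, -0.0]
ft_force: [-3.0, 2.0, 0.6]
opening: -0.4
finger_force: 1.5
```

Call:
{"name": "drive_tool", "arguments": {"series": [[0.04,0.001,0,0,0,0,0],[0.04,0.001,0,0,0,0,0],[0.04,0.001,0,0,0,0,0],[0.04,0.001,0,0,0,0,0]]}}

```text
time_s: 9.7
eef_pos: [604.1, 85.4, 75.8]
tcp_rot: [0.0, 1.0, 0.015, -0.005]
ft_force: [-23.5, 1.8, 16.0]
opening: 0.1
finger_force: 11.7
```

The left carriage ran to its end block: a hard stop, about 117 mm from its start. Now to the collar.

Call:
{"name": "drive_tool", "arguments": {"series": [[-0.2,0,0,0,0,0,0],[-0.2,0,0,0,0,0,0],[0,0,0.6,0,0,0,0],[0,0,0.6,0,0,0,0],[-0.2,-0.71,0,0,0,-0.139,0],[-0.2,-0.71,0,0,0,-0.139,0],[-0.2,-0.71,0,0,0,-0.139,0],[-0.2,-0.71,0,0,0,-0.139,0]]}}

```text
time_s: 10.5
eef_pos: [548.5, -57.8, 136.7]
tcp_rot: [0.0, 1.0, -0.024, 0.001]
ft_force: [0.7, -0.1, -0.9]
opening: 0.1
finger_force: 0.0
```

Call:
{"name": "drive_tool", "arguments": {"series": [[-0.2,-0.71,0,0,0,-0.139,0],[-0.2,-0.71,0,0,0,-0.139,0],[-0.2,-0.71,0,0,0,-0.139,0.5],[-0.2,-0.71,0,0,0,-0.139,1],[-0.2,-0.71,0,0,0,-0.139,1],[-0.2,-0.71,0,0,0,-0.139,1],[0,0,0,0,0,0,1],[0,0,0,0,0,0,1]]}}

```text
time_s: 11.3
eef_pos: [488.5, -270.1, 136.4]
tcp_rot: [0.0, 0.997, -0.083, 0.001]
ft_force: [-0.0, 1.0, 0.5]
opening: 84.8
finger_force: 0.0
```

Run:
```python
from h import *
import cv2
im=capture("top");s=capture("scene")
r=lambda i,x,y,w,h,k:cv2.resize(i[y:y+h,x:x+w],None,fx=k,fy=k,interpolation=cv2.INTER_CUBIC)
cv2.imwrite("pics/c3.png",np.hstack([r(im,180,95,110,150,4)[:600],r(s,150,140,90,150,4)]))
print(get_state()['eef_pos'])
```

```text
[ 488.72304565 -268.74000836  136.32273954]
```

View pics/c3.png

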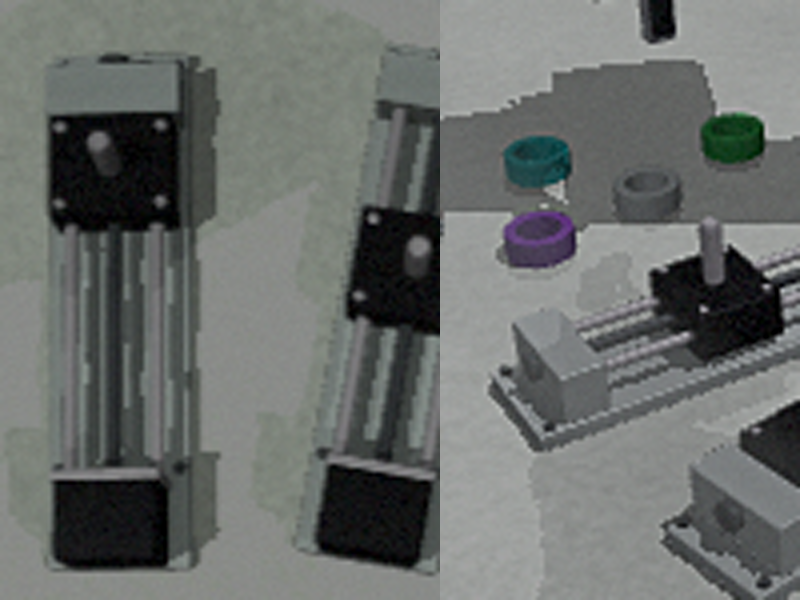

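The left carriage sits at the end block and the right one is stopped mid-rail, with its post tip at top px (285,156). Now descending over the collar.

Call:
{"name": "drive_tool", "arguments": {"series": [[0,0,-0.5,0,0,0,1],[0,0,-0.5,0,0,0,1],[0,0,-0.5,0,0,0,1],[0,0,-0.5,0,0,0,1],[0,0,-0.3,0,0,0,1],[0,0,-0.2,0,0,0,1],[0,0,-0.16,0,0,0,1],[0,0,0,0,0,0,1]]}}

```text
time_s: 12.2
eef_pos: [488.5, -269.0, 2.9]
tcp_rot: [-0.0, 0.997, -0.082, -0.0]
ft_force: [-0.1, -0.5, 0.5]
opening: 84.8
finger_force: 0.0
```

Call:
{"name": "drive_tool", "arguments": {"series": [[0,0,0,0,0,0,0.4],[0,0,0,0,0,0,0.4],[0,0,0,0,0,0,0.4],[0,0,0,0,0,0,0.4],[0,0,0,0,0,0,0.4],[0,0,0,0,0,0,0.4]], "force": 30}}

```text
time_s: 12.8
eef_pos: [489.1, -269.7, 4.2]
tcp_rot: [0.0, 0.997, -0.082, 0.001]
ft_force: [-1.6, 0.2, 6.1]
opening: 47.9
finger_force: 31.1
```

Run:
```python
from h import *
t=ray("top",180+420.5/4-.5,95+244.5/4-.5,94);print(t)
print("screws",ray("top",180+373/4-.4,95+218/4-.4,52),ray("top",180+359/4-.4,95+296/4-.4,52))
print(get_state()['eef_pos'],get_state()['opening'])
```

```text
[566.  -82.8  94. ]
screws [591.7 -58.5  52. ] [547.9 -51.3  52. ]
[ 489.07107092 -269.68441531    4.1921516 ] 47.90218936992932
```

Call:
{"name": "drive_tool", "arguments": {"series": [[0,0,0.2,0,0,0,0.4],[0,0,0.4,0,0,0,0.4],[0,0,0.6,0,0,0,0.4],[0,0,0.6,0,0,0,0.4],[0,0,0.5,0,0,0,0.4],[0,0,0.4,0,0,0,0.4],[0,0,0,0,0,0,0.4]]}}

```text
time_s: 13.5
eef_pos: [490.2, -270.3, 141.7]
tcp_rot: [0.001, 0.997, -0.082, 0.003]
ft_force: [0.2, -0.5, -0.6]
opening: 47.6
finger_force: 31.5
```

Run:
```python
from h import *
import cv2
s=capture("scene")
p=get_state()['eef_pos'];u=proj("scene",p);print(p,u,get_state()['opening'])
x,y=int(u[0])-50,int(u[1])-60
cv2.imwrite("pics/c4.png",cv2.resize(s[max(y,0):y+100,x:x+100],None,fx=6,fy=6,interpolation=cv2.INTER_CUBIC))
```

```text
[ 489.30280622 -269.78619212  139.90126697] [197.4 147.6] 47.97966136221815
```

View pics/c4.png

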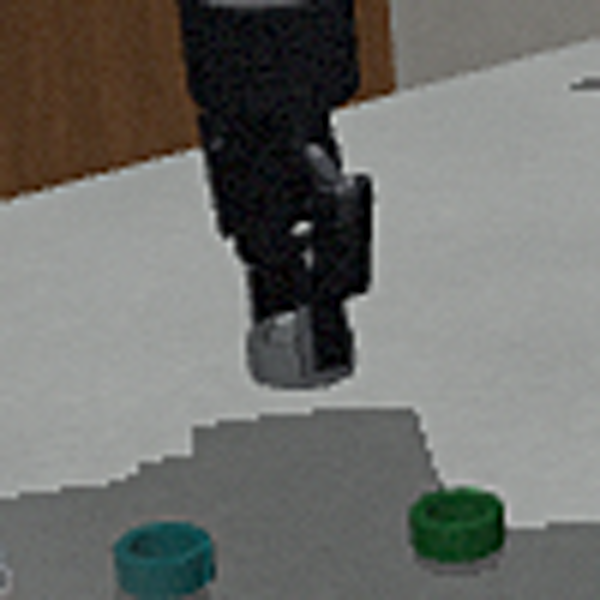

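The collar is held level, its lower rim at crop (300,380). Carrying it over the right post.

Call:
{"name": "drive_tool", "arguments": {"series": [[0.255,0.623,0,0,0,0,0.4],[0.255,0.623,0,0,0,0,0.4],[0.255,0.623,0,0,0,0,0.4],[0.255,0.623,0,0,0,0,0.4],[0.255,0.623,0,0,0,0,0.4],[0.255,0.623,0,0,0,0,0.4],[0,0,-0.4,0,0,0,0.4],[0,0,0,0,0,0,0.4]]}}

```text
time_s: 14.35
eef_pos: [562.9, -81.2, 115.2]
tcp_rot: [-0.0, 0.997, -0.081, -0.003]
ft_force: [-0.3, 0.1, -0.7]
opening: 47.7
finger_force: 31.5
```

Call:
{"name": "drive_tool", "arguments": {"series": [[0,0,0,0,0,0,0.4],[0,0,0,0,0,0,0.4]]}}

```text
time_s: 14.55
eef_pos: [564.8, -83.0, 118.4]
tcp_rot: [0.0, 0.997, -0.082, -0.0]
ft_force: [0.2, 0.2, -0.6]
opening: 47.8
finger_force: 31.5
```

Run:
```python
from h import *
import cv2
s=capture("scene");S=get_state();p=S['eef_pos'];print(p)
print([proj("scene",np.array([566,-82.8,z])) for z in(52,94)],proj("scene",p-[0,0,4]))
cv2.imwrite("pics/c5.png",cv2.resize(s[130:240,170:290],None,fx=5,fy=5,interpolation=cv2.INTER_CUBIC))
```

```text
[565.02669267 -83.13221947 118.63780616]
[array([218. , 209.7]), array([216.7, 195.3])] [216.3 187.8]
```

View pics/c5.png

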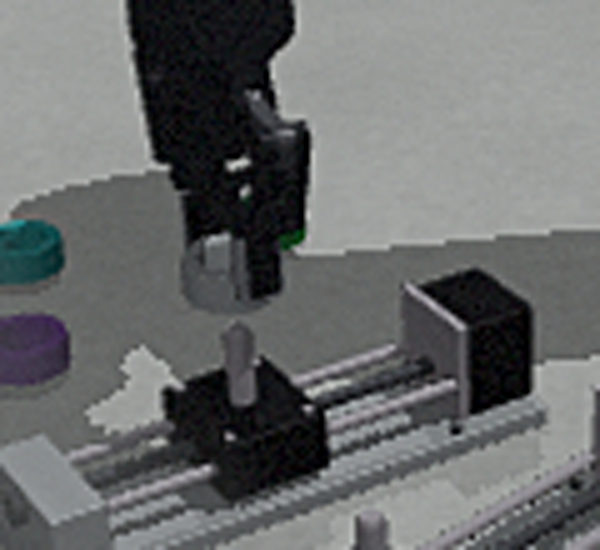

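The ring, centred at crop x≈233, is aligned with the post at x≈237. Lowering.

Call:
{"name": "drive_tool", "arguments": {"series": [[0,0,-0.2,0,0,0,0.4],[0,0,-0.2,0,0,0,0.4],[0,0,-0.2,0,0,0,0.4],[0,0,-0.2,0,0,0,0.4],[0,0,-0.2,0,0,0,0.4],[0,0,0,0,0,0,0.4]]}}

```text
time_s: 15.2
eef_pos: [563.9, -82.2, 66.5]
tcp_rot: [-0.0, 0.997, -0.082, -0.001]
ft_force: [0.2, 0.7, -0.8]
opening: 48.1
finger_force: 31.5
```

Call:
{"name": "drive_tool", "arguments": {"series": [[0,0,-0.06,0,0,0,0.4],[0,0,-0.06,0,0,0,0.4],[0,0,-0.06,0,0,0,0.4],[0,0,-0.03,0,0,0,0.4],[0,0,0,0,0,0,0.4]]}}

```text
time_s: 15.7
eef_pos: [565.0, -82.4, 57.7]
tcp_rot: [0.0, 0.997, -0.082, -0.0]
ft_force: [-0.9, 0.9, -0.8]
opening: 47.5
finger_force: 31.5
```

Call:
{"name": "drive_tool", "arguments": {"series": [[0,0,-0.02,0,0,0,0.4],[0,0,-0.02,0,0,0,0.4],[0,0,0,0,0,0,0.4]]}}

```text
time_s: 16.0
eef_pos: [565.2, -82.4, 56.2]
tcp_rot: [0.0, 0.997, -0.082, 0.0]
ft_force: [-0.3, -0.1, 4.1]
opening: 48.0
finger_force: 31.9
```

Light contact at 4 N. Releasing and lifting.

Call:
{"name": "drive_tool", "arguments": {"series": [[0,0,0,0,0,0,0.6],[0,0,0,0,0,0,0.8],[0,0,0,0,0,0,1],[0,0,0,0,0,0,1],[0,0,0,0,0,0,1]]}}

```text
time_s: 16.5
eef_pos: [565.0, -82.4, 55.7]
tcp_rot: [-0.0, 0.997, -0.082, -0.0]
ft_force: [0.3, -0.4, 0.3]
opening: 85.6
finger_force: 0.0
```

Call:
{"name": "drive_tool", "arguments": {"series": [[0,0,0.2,0,0,0,1],[0,0,0.4,0,0,0,1],[0,0,0.5,0,0,0,1],[0,0,0.6,0,0,0,1],[0,0,0.6,0,0,0,1],[0,-0.7,0.2,0,0,0,1],[0,-0.7,0,0,0,0,1],[0,-0.7,0,0,0,0,1]]}}

```text
time_s: 17.3
eef_pos: [565.4, -188.5, 182.5]
tcp_rot: [0.0, 0.997, -0.081, 0.001]
ft_force: [-0.1, 1.1, 0.1]
opening: 85.4
finger_force: 0.0
```

Call:
{"name": "drive_tool", "arguments": {"series": [[0,-0.8,0,0,0,0,1],[0,-0.8,0,0,0,0,1],[0,-0.8,0,0,0,0,1],[0,0,0,0,0,0,1],[0,0,0,0,0,0,1]]}}

```text
time_s: 17.8
eef_pos: [564.7, -308.1, 181.1]
tcp_rot: [-0.0, 0.997, -0.083, 0.0]
ft_force: [-0.2, 0.2, -0.8]
opening: 85.4
finger_force: 0.0
```

Run:
```python
from h import *
import cv2
im=capture("top");s=capture("scene")
r=lambda i,x,y,w,h,k:cv2.resize(i[y:y+h,x:x+w],None,fx=k,fy=k,interpolation=cv2.INTER_CUBIC)
cv2.imwrite("pics/c6.png",np.hstack([r(im,185,95,135,150,3),r(s,150,160,130,150,3)]))
```

```text
(no output)
```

View pics/c6.png

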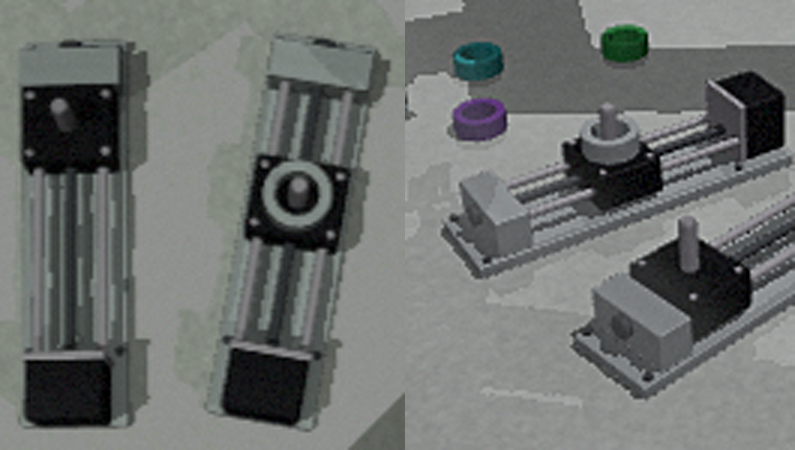

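The collar sits flat around the post. Checking that the jammed carriage did not slip back.

Run:
```python
from h import *
import cv2
a=cv2.resize(cv2.imread("pics/c3.png")[:,:440],None,fx=.25,fy=.25,interpolation=cv2.INTER_AREA) # origin 180,95
im=capture("top")
k=4
up=lambda i:cv2.resize(i,None,fx=k,fy=k,interpolation=cv2.INTER_CUBIC)
A=up(a);B=up(im[95:245,180:290])
for n,(x,y,w,h) in{"screwTL":(366,210,16,16),"screwBL":(350,286,20,20),"motor":(320,450,100,60),"leftcar":(50,110,60,110)}.items():
    m=cv2.matchTemplate(B[y-30:y+h+30,max(x-30,0):x+w+30],A[y:y+h,x:x+w],cv2.TM_CCOEFF_NORMED);_,v,_,l=cv2.minMaxLoc(m);print(n,round(v,2),(l[0]-30)/k,(l[1]-30)/k)
```

```text
screwTL 0.99 0.0 0.0
screwBL 0.99 0.0 0.0
motor 0.99 0.0 0.0
leftcar 0.98 0.0 0.0
```

Nothing has moved, so I'm handing in.

```bash
python3 -c "
from station import *
print(close_job())"
```

```text
the job is handed in; nothing more can be done
None
```

The job is handed in: the left slide ran all the way to its end block, the right one jammed about 52 mm along, and the large open collar sits flat on the jammed carriage around its post (about 18 s of the 56 s used).

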